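# Square up the packed gift box in the corner jig

### The arm

A 7-joint arm with a two-finger parallel gripper is mounted at the origin on the work surface. World frame = base frame: x ahead of the robot, y to its left, z up, the work surface at z = 0. Lengths are in m, angles in rad, forces in N, time in s.
With the tool pointing down it reaches from about 0.425 to 0.925 m from the base axis. Payload 6.8 kg.
Tool frame: the origin (TCP) lies on the centre line of the jaws, within the pads' length; the fingertips stand 8 mm ahead of it and the grasp point (between the pads) lies 11 mm behind it (bot.tips_ahead is the distance from the TCP to the fingertips, in m); z points along the fingers, y is the line along which they close (so a half turn about z gives the same grasp; the last joint's range is limited). The gripper opens to 85 mm and grips with 20 to 120 N. Pads are 22 mm wide; open, the fingers measure 114 mm over their backs; the gripper's body (76 mm by 85 mm) begins 54 mm behind the grasp point. The pads swing forward as they close: fully open they stand 13 mm farther back than shut.
Start: joints at [1.034, 0.477, 0.022, 1.555, -0.011, 1.109, -0.083], TCP at [0.281, -0.614, 0.239] pointing down, gripper open.
Joint ranges: [-2.96, 2.96], [-0.34, 2.1], [-1.41, 1.46], [0.24, 2.44], [-1.37, 4.51], [0.17, 1.92], [-2.96, 2.96]. Speed limits (rad/s): [2.39, 2.39, 3.14, 3.14, 3.14, 3.14, 3.14].

### API

Orientations are given as a unit quaternion [w, x, y, z].
In Python, from station import bot gives the robot as it stands.
- The arm moves only by the tool send_rows, never from a script. Its argument "deltas" is text: rows parted by semicolons, each of 4 numbers parted by spaces: the shift along the tool's x, y, z in m, then the turn about the tool's z in degrees. In form: x y z spin; .... A call has 1 to 5 rows; each row is the pose to reach, as a shift and turn from the pose commanded when the call began, along the tool's axes at that moment; what a row does not reach only later rows make up. A row lasts 1/10 s, in which the tool goes at most 50 mm and 8.59 degrees, less where a joint would pass 70% of its speed; a pose out of reach is approached as far as the arm can. A call with a gripper value outside its range is refused whole. "claw" is the opening, from 0 (shut) to 1 (fully open), set as the call begins (left out, the last holds). The fingers move at their own pace and stop on an object; "force" is the grip in N (left out, the last holds). Time passes only in rows, so rows that repeat a pose let the fingers close. It gives the time, the measured TCP pose, the force, the opening and the grip force at its end, in the units of the state.
- bot.get_obs(): the state, without advancing time (a new reading comes with each control period).
- bot.read_camera(name): name is "scene" or "top"; returns a dict with "img" (384x512x3 uint8, red, green, blue), "depth" (384x512 float32, m along the optical axis (not along the pixel's ray), 0 where there is no reading), "fx", "fy", "cx", "cy" (pixels), "camera_from_world" (4x4, takes a point from world to camera coordinates). Camera axes: x right, y up, looking along -z (the intrinsics and any distortion apply to the point x, -y, -z); pixel columns grow to the right and rows downward; lengths in m; the calibration is good to about 2 mm. A picture is of the moment at which its call begins.
- bot.hand_in(): hands the job in; it is judged then, once.
Trained networks look in a picture, given as the dict that the camera call returned (one of the last four; its "shot" number tells which), for a name from the list of things; names that differ only in an ending like _2 or _b are one class to them, and where a whole thing is asked for, a point or a joint stands for the part that bears it (a point fixed in the world has none). Each returns a list of dicts, best first, with "confidence" (0 to 1); they miss things now and then, are a little off and sometimes report something else, mostly with a low value. They report only what shows in the picture. A call takes as long as a camera call. They do not tell look-alikes from the thing itself.
- bot.masks_of(picture, query): "mask" (384x512 bool, what is visible of it).
- bot.landmark_of(picture, query): "xyz" ([x, y, z] in m, in world coordinates, good to about 4 mm: a listed point, or the origin of a listed thing).
The state is a dict: "t": time; "q": joint angles; "joint_vel": joint speeds; "joint_torque": joint torques, N m; "eef_pos": TCP position; "tool_rot": TCP orientation; "contact_force": force on the tool from outside, world axes, zero at the start; "torque": the same for the moment, N m; "gripper_width": opening from 0.0 (shut) to 1.0 (fully open); "grasp_force": force on a finger pad.
Only numpy, scipy, OpenCV 4.12 (cv2) and the standard library are available. Lean on these libraries where they do the work, as an engineer would, in place of code of your own. Each camera call takes 0.05 s, during which the arm holds its last target. There are 200 camera calls.

### The job

Two leather gift boxes that look alike stand on the bench: feel which one is heavier (the packed one) and stand it upright on the bed of the metal squaring jig, pressed square into the corner with a long side of the box flat against the long fence and an end flat against the short fence. Finish while still holding it there with the gripper, pushing it firmly but without crushing it against both fences at once; the lighter box must be left standing on the bench, off the jig.

Things in the scene. Friction and masses are not known exactly. Their poses are not given: they have to be found in the camera images.
- box_a: one of two tan leather-covered gift boxes, alike outside: a closed upright block 58 (own x) x 96 (own y) x 90 mm high, dark seam 64 mm up. One is packed (0.53 to 0.74 kg), the other empty (0.15 to 0.26 kg); only weight tells which. Stands on the bench. Origin: centre of its underside; z up
- box_b: one of two tan leather-covered gift boxes, alike outside: a closed upright block 58 (own x) x 96 (own y) x 90 mm high, dark seam 64 mm up. One is packed (0.53 to 0.74 kg), the other empty (0.15 to 0.26 kg); only weight tells which. Stands on the bench. Origin: centre of its underside; z up
- jig: fixed squaring jig: a flat aluminium bed 130 (own x) x 200 (own y) x 10 mm thick, with a steel fence along its whole +x edge (the long fence) and another along its +y edge (the short fence), meeting at right angles in the +x +y corner; the -x and -y edges are open. Origin: centre of the bed's underside, on the bench; z up
- long_fence: the long fence, fixed to the jig: 12 mm thick, 200 mm long, its top 35 mm above the bed (45 mm above the bench). Origin: at bed height on its inner face, halfway along; axes as the jig's; the box is pushed to +x against it; the inner face lies 53 mm to +x of the jig's origin
- short_fence: the short fence, fixed to the jig: 12 mm thick, 118 mm long, its top 35 mm above the bed. Origin: at bed height on its inner face, halfway along; axes as the jig's; the box is pushed to +y against it; the inner face lies 88 mm to +y of the jig's origin
- seat (a point): point on the jig's bed top (10 mm above the bench) where the centre of a box's underside comes to lie when the box, long side parallel to the long fence, touches both fences: 24 mm to +x and 40 mm to +y of the jig's origin; axes as the jig's
Mind the look-alikes: they are no part of the job. Leave any white look-alike of the box_b alone. Of the things shaped like the jig, the aluminium one is meant.

How it is judged:
By the outcome, as a careful person would: the job done as asked, in the order asked, and still so for the second after the job is handed in, while the arm keeps its last pose, push and grip.
It also fails if it takes over 72 s, if anything falls off the work surface, if the arm or the gripper's body presses on something with over 40 N, if the wrist force passes 120 N, or if a joint passes its speed limit or range.

## Working session

There is one attempt and no reset: what is moved stays moved. The work goes in short steps, Python scripts to look and compute and a tool call to move; the robot and the scene stay as the last step left them, time stands still between calls to the robot, and variables do not carry over. Pictures are saved under pics/ and viewed, at most 10 in all, crops included, and the job is handed in when it is done.

Besides the shell and the picture viewer there is one more tool, called after "Request:" as name(argument=value, ...) on one line, values as JSON. send_rows: Moves the arm, as the interface text tells. Its arguments: {"type":"object","properties":{"deltas":{"type":"string"},"claw":{"type":"number"},"force":{"type":"number"}},"required":["deltas"]}

```bash
ls; mkdir -p pics; cat > h.py <<'E'
import numpy as np, cv2
from station import bot
def cloud(p):
    d=p["depth"]; v,u=np.mgrid[:384,:512]
    c=np.stack([(u-p["cx"])/p["fx"]*d, -(v-p["cy"])/p["fy"]*d, -d, np.ones_like(d)],-1)
    w=c@np.linalg.inv(p["camera_from_world"]).T
    return w[...,:3], d>0
def save(p,n): cv2.imwrite(f"pics/{n}.png",p["img"][...,::-1])
E
python3 - <<'E'
from h import *
o=bot.get_obs(); print(o)
ps={n:bot.read_camera(n) for n in("top","scene")}
cv2.imwrite("pics/both.png",np.vstack([ps["top"]["img"],ps["scene"]["img"]])[...,::-1][:, :])
for n,p in ps.items():
    save(p,n+"0"); W,ok=cloud(p)
    for q in("box_a","jig","seat","long_fence","short_fence"):
        print(n,q,[(np.round(r["xyz"],3).tolist(),round(r["confidence"],2)) for r in bot.landmark_of(p,q)])
    for q in("box_a","jig"):
        for r in bot.masks_of(p,q):
            m=r["mask"]&ok; P=W[m]; v,u=np.nonzero(r["mask"])
            t=P[P[:,2]>np.percentile(P[:,2],98)-.006]
            print(n,q,round(r["confidence"],2),"px",int(u.mean()),int(v.mean()),m.sum(),"col",p["img"][r["mask"]].mean(0).astype(int),"ztop",np.percentile(P[:,2],98).round(3),"rect",cv2.minAreaRect((t[:,:2]*1000).astype(np.float32)))
E
```

```text
pics
{'t': 0.0, 'q': array([ 1.03388366,  0.47780813,  0.02236948,  1.55645367, -0.01148446,
        1.10929259, -0.08312593]), 'joint_vel': array([-2.84336372e-03, -5.16442404e-05, -6.04930782e-04,  1.34892154e-03,
        1.40225692e-03,  1.37605994e-03,  7.76953589e-04]), 'joint_torque': array([ 2.27260530e-04, -5.96461308e+01,  1.60800051e+00, -2.81203580e+01,
        1.24869586e-02,  9.36207158e-03, -2.50470765e-05]), 'eef_pos': array([ 0.2803861 , -0.61337669,  0.23831996]), 'tool_rot': array([-8.74543796e-04,  9.77105006e-01,  2.12755653e-01, -2.74433039e-04]), 'contact_force': array([ 0.17407731, -0.1913129 , -0.37698983]), 'torque': array([0.08474197, 0.03036351, 0.04969164]), 'grasp_force': 0.0, 'gripper_width': 0.9994543326186109}
top box_a [([0.464, 0.145, -0.002], 0.89), ([0.356, 0.226, 0.002], 0.57)]
top jig [([0.277, -0.391, -0.001], 0.86), ([0.514, -0.243, 0.002], 0.71)]
top seat [([0.283, -0.347, 0.014], 0.91), ([0.529, -0.2, 0.011], 0.86)]
top long_fence [([0.32, -0.371, 0.013], 0.74), ([0.564, -0.228, 0.005], 0.55)]
top short_fence [([0.233, -0.316, 0.009], 0.87), 
[... 1398 characters left out ...]
1.1644401550293), 72.254150390625)
scene box_a 0.69 px 308 192 1116 col [80 42 15] ztop 0.094 rect ((466.04150390625, 144.62840270996094), (97.21234893798828, 60.2453727722168), 88.9584732055664)
scene box_a 0.63 px 316 159 943 col [112 110 102] ztop 0.094 rect ((377.5312194824219, 203.3553466796875), (94.76717376708984, 124.52904510498047), 48.02067184448242)
scene jig 0.81 px 127 203 2383 col [136 113   3] ztop 0.048 rect ((310.0760498046875, -351.34124755859375), (107.65386962890625, 227.52459716796875), 56.207061767578125)
scene jig 0.75 px 195 251 2937 col [106 104 102] ztop 0.047 rect ((550.3047485351562, -204.50820922851562), (109.8866958618164, 231.8961944580078), 48.161739349365234)
```

View pics/both.png

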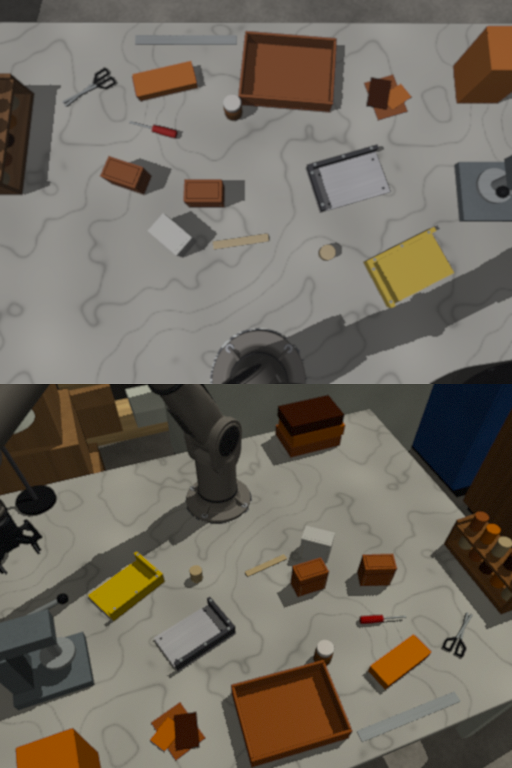

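```bash
python3 - <<'E'
from h import *
from scipy.spatial.transform import Rotation as R
o=bot.get_obs();q=o["tool_rot"];M=R.from_quat([q[1],q[2],q[3],q[0]]).as_matrix();print(M.round(3))
p=bot.read_camera("top");W,ok=cloud(p)
for r in bot.masks_of(p,"jig"):
    m=r["mask"]&ok; P=W[m]; 
    if p["img"][r["mask"]].mean(0)[2]<90: continue
    t=P[(P[:,2]>.04)]; b=P[(P[:,2]<.02)]
    print("fence z",np.median(t[:,2]),"bed",np.median(b[:,2]),"bedrect",cv2.minAreaRect((b[:,:2]*1000).astype(np.float32)))
    a=np.radians(16.85)
    ex=np.array([np.cos(a),np.sin(a)]);ey=np.array([-ex[1],ex[0]])
    c=np.array([.5141,-.2388])
    X=(t[:,:2]-c)@ex;Y=(t[:,:2]-c)@ey
    print("fence x hist",np.histogram(X,8,(-.08,.08))[0],"y",np.histogram(Y,11,(-.11,.11))[0])
    L=t[(X>.04)&(Y<.07)][:,:2];S=t[(Y>.07)&(X<.04)][:,:2]
    for l in(L,S): print(cv2.minAreaRect((l*1000).astype(np.float32)))
    v=cv2.fitLine(L.astype(np.float32),cv2.DIST_L2,0,.01,.01).ravel();print("L dir",np.degrees(np.arctan2(v[1],v[0])),v)
    v=cv2.fitLine(S.astype(np.float32),cv2.DIST_L2,0,.01,.01).ravel();print("S dir",np.degrees(np.arctan2(v[1],v[0])),v)
E
```

```text
[[ 0.909  0.416  0.   ]
 [ 0.416 -0.909 -0.   ]
 [ 0.     0.    -1.   ]]
fence z 0.04536984999396387 bed 0.010408697662898758 bedrect ((521.1323852539062, -245.45343017578125), (146.0198974609375, 219.00564575195312), 15.701708793640137)
fence x hist [ 11  37  35  38  35  35 253 121] y [ 18  38  35  34  35  37  37  36  36  94 165]
((574.6580200195312, -237.41281127929688), (13.310379028320312, 172.40631103515625), 16.569948196411133)
((474.9371032714844, -154.1103973388672), (104.09650421142578, 13.570148468017578), 16.446901321411133)
L dir -73.44994 [ 0.28485283 -0.95857126  0.5737574  -0.23625168]
S dir 16.549486 [ 0.95857406  0.2848434   0.47441822 -0.15384535]
```

The top view (upper half) shows the tan boxes at about (125,174) and (203,193), with the white look-alike at (171,235). The aluminium jig is at (346,177), with its long fence along the far edge and the short fence on the left, and the yellow look-alike jig is at (407,267). From the fence tops the jig yaw is 16.5° and the seat is at about (0.526, -0.195). I'll feel the box at (0.466, 0.1445) first.

```bash
cat > d.py <<'E'
import sys
from h import *
from scipy.spatial.transform import Rotation as R
# target x y z, angle of tool y (deg)
def deltas(x,y,z,a):
    o=bot.get_obs();q=o["tool_rot"];M=R.from_quat([q[1],q[2],q[3],q[0]]).as_matrix()
    d=M.T@(np.array([x,y,z])-o["eef_pos"]); cur=np.degrees(np.arctan2(M[1,1],M[0,1]))
    s=-((a-cur+180)%360-180)
    print("t",round(o["t"],2),"pos",o["eef_pos"].round(4),"ang",cur.round(2),"tilt",M[:,2].round(4),"| delta",d.round(4),"spin",s.round(2),"F",o["contact_force"].round(2),"T",o["torque"].round(2),"w",round(o["gripper_width"],3),"gf",round(o["grasp_force"],1))
if len(sys.argv)>4: deltas(*map(float,sys.argv[1:5]))
E
```

Request:
send_rows(deltas="0.04 -0.028 0 -8; 0.08 -0.056 0 -16; 0.12 -0.085 0 -24; 0.16 -0.113 0 -32; 0.2 -0.14 0 -40", claw=1, force=40)

```text
t: 1.4
eef_pos: [0.4051, -0.4017, 0.2397]
tool_rot: [0.0, 0.844, 0.537, 0.0]
contact_force: [0.2, -0.4, -0.9]
gripper_width: 1.004
grasp_force: 0.0
```

```bash
python3 d.py 0.466 0.1445 0.2 0
```

```text
t 1.4 pos [ 0.4051 -0.4017  0.2397] ang -25.11 tilt [ 4.e-04 -6.e-04 -1.e+00] | delta [ 0.5204 -0.1766  0.0394] spin -25.11 F [ 0.17 -0.43 -0.86] T [-0.04 -0.02  0.02] w 1.004 gf 0.0
```

Request:
send_rows(deltas="0.046 -0.016 0 -5; 0.092 -0.031 0 -10; 0.138 -0.047 0 -15; 0.184 -0.062 0 -20; 0.23 -0.078 0 -25")

```text
t: 1.9
eef_pos: [0.4327, -0.1604, 0.2397]
tool_rot: [0.001, 0.709, 0.706, 0.0]
contact_force: [1.0, -0.4, 0.1]
gripper_width: 1.0
grasp_force: 0.0
```

```bash
python3 d.py 0.466 0.1445 0.18 0
```

```text
t 1.9 pos [ 0.4327 -0.1604  0.2397] ang -0.24 tilt [ 9.e-04 -6.e-04 -1.e+00] | delta [0.3051 0.0319 0.0595] spin -0.24 F [ 1.01 -0.41  0.14] T [-0.01 -0.09  0.03] w 1.0 gf 0.0
```

Request:
send_rows(deltas="0.046 0.006 0 0; 0.092 0.012 0 0; 0.138 0.018 0 0; 0.184 0.024 0 0; 0.23 0.028 0.02 0")

```text
t: 2.4
eef_pos: [0.4645, 0.0695, 0.2217]
tool_rot: [0.002, 0.71, 0.704, 0.002]
contact_force: [1.3, -0.3, -0.4]
gripper_width: 1.0
grasp_force: 0.0
```

Request:
send_rows(deltas="0.04 0.002 0.02 0; 0.07 0.003 0.03 0; 0.075 0.003 0.03 0; 0.075 0.003 0.03 0; 0.075 0.003 0.03 0")

```text
t: 2.9
eef_pos: [0.4664, 0.141, 0.1898]
tool_rot: [0.0, 0.71, 0.704, -0.0]
contact_force: [-0.1, 0.0, 0.1]
gripper_width: 0.997
grasp_force: 0.0
```

```bash
python3 d.py 0.466 0.1445 0.055 0; python3 - <<'E'
from h import *
p=bot.read_camera("top");save(p,"a1")
p=bot.read_camera("scene");save(p,"a2")
E
```

```text
t 2.9 pos [0.4664 0.141  0.1898] ang -0.52 tilt [ 5.e-04 -8.e-04 -1.e+00] | delta [ 0.0036 -0.0005  0.1347] spin -0.52 F [-0.11  0.05  0.11] T [-0.   -0.   -0.02] w 0.997 gf 0.0
```

Request:
send_rows(deltas="0.004 0 0.03 -0.5; 0.004 0 0.07 -0.5; 0.004 0 0.105 -0.5; 0.004 0 0.125 -0.5; 0.004 0 0.134 -0.5")

```text
t: 3.5
eef_pos: [0.4653, 0.1445, 0.0539]
tool_rot: [-0.0, 0.707, 0.707, -0.001]
contact_force: [-0.1, -0.0, -0.1]
gripper_width: 0.997
grasp_force: 0.0
```

Request:
send_rows(deltas="0 0 0 0; 0 0 0 0; 0 0 0 0; 0 0 0 0; 0 0 0 0", claw=0, force=45)

```text
t: 4.0
eef_pos: [0.4666, 0.1462, 0.0566]
tool_rot: [0.001, 0.707, 0.707, 0.001]
contact_force: [-1.5, -1.2, 8.3]
gripper_width: 0.679
grasp_force: 51.0
```

```bash
python3 d.py 0.466 0.1445 0.055 0
```

```text
t 4.0 pos [0.4666 0.1462 0.0566] ang 0.03 tilt [ 1.6e-03 -2.0e-04 -1.0e+00] | delta [-0.0017 -0.0006  0.0016] spin 0.03 F [-1.5  -1.21  8.34] T [-0.26  0.64 -0.07] w 0.679 gf 51.0
```

Request:
send_rows(deltas="0 0 -0.01 0; 0 0 -0.03 0; 0 0 -0.05 0; 0 0 -0.06 0; 0 0 -0.06 0")

```text
t: 4.5
eef_pos: [0.4668, 0.1464, 0.1167]
tool_rot: [0.001, 0.707, 0.707, 0.001]
contact_force: [0.3, -0.2, -6.7]
gripper_width: 0.673
grasp_force: 51.0
```

Request:
send_rows(deltas="0 0 0 0; 0 0 0 0; 0 0 0 0; 0 0 0 0; 0 0 0 0")

```text
t: 5.0
eef_pos: [0.4658, 0.1463, 0.1151]
tool_rot: [-0.0, 0.707, 0.708, -0.0]
contact_force: [-0.1, 0.0, -6.6]
gripper_width: 0.671
grasp_force: 51.0
```

```bash
python3 d.py 0.466 0.1445 0.055 0; python3 - <<'E'
from h import *
p=bot.read_camera("scene");save(p,"lift");W,ok=cloud(p)
F=[bot.get_obs()["contact_force"]]
for i in range(5):
    bot.read_camera("top");F.append(bot.get_obs()["contact_force"])
print(np.array(F).round(2))
c=p["img"][100:260,230:470];cv2.imwrite("pics/liftc.png",cv2.resize(c,None,fx=2.5,fy=2.5)[...,::-1])
E
```

```text
t 5.0 pos [0.4658 0.1463 0.1151] ang 0.08 tilt [-7.e-04 -1.e-04 -1.e+00] | delta [-0.0018  0.0003  0.0601] spin 0.08 F [-0.11  0.02 -6.6 ] T [ 0.08  0.06 -0.01] w 0.671 gf 51.0
[[-0.03  0.41 -6.79]
 [ 0.07 -0.43 -7.  ]
 [-0.05  1.29 -6.52]
 [ 1.56  0.83 -6.88]
 [ 0.13 -0.19 -7.23]
 [ 0.01 -0.57 -6.26]]
```

View pics/liftc.png

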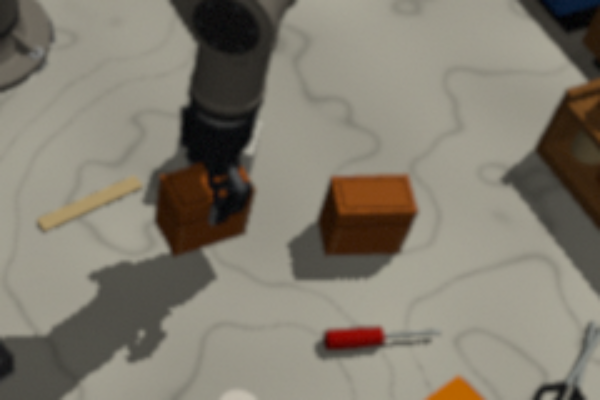

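The steady load is 6.7 N, about 0.68 kg, so this is the packed box. The crop shows it hanging level and clear of the bench at about (205,205), with the other box untouched at (368,215). I'll carry this one to the jig.

Request:
send_rows(deltas="-0.01 0 -0.02 -1; -0.035 0.005 -0.04 -3; -0.07 0.01 -0.04 -6; -0.11 0.016 -0.04 -9; -0.15 0.022 -0.04 -12")

```text
t: 5.8
eef_pos: [0.4883, -0.005, 0.1558]
tool_rot: [0.0, 0.628, 0.778, 0.0]
contact_force: [1.3, 0.7, -7.6]
gripper_width: 0.673
grasp_force: 52.1
```

```bash
python3 d.py 0.517 -0.2085 0.15 16.5
```

```text
t 5.8 pos [ 0.4883 -0.005   0.1558] ang 12.24 tilt [ 7.e-04 -3.e-04 -1.e+00] | delta [-0.2049 -0.0151  0.0058] spin -4.26 F [ 1.28  0.68 -7.6 ] T [ 0.06 -0.12  0.02] w 0.673 gf 52.1
```

Request:
send_rows(deltas="-0.04 -0.003 0 -1; -0.085 -0.006 0 -2; -0.13 -0.01 0 -3; -0.17 -0.013 0 -4; -0.195 -0.015 0 -4.3")

```text
t: 6.3
eef_pos: [0.5138, -0.202, 0.1552]
tool_rot: [0.0, 0.601, 0.799, -0.001]
contact_force: [-0.3, 0.1, -6.7]
gripper_width: 0.672
grasp_force: 52.0
```

Request:
send_rows(deltas="-0.008 0 0.01 0; -0.01 0 0.03 0; -0.01 0 0.045 0; -0.01 0 0.045 0; -0.01 0 0.045 0")

```text
t: 6.8
eef_pos: [0.517, -0.2061, 0.1102]
tool_rot: [-0.001, 0.599, 0.801, 0.0]
contact_force: [-0.5, 0.5, -5.9]
gripper_width: 0.669
grasp_force: 51.6
```

```bash
python3 d.py 0.517 -0.2085 0.0665 16.5; python3 - <<'E'
from h import *
out=[]
for n,s in(("top",np.s_[130:230,280:413]),("scene",np.s_[180:300,120:280])):
    p=bot.read_camera(n);W,ok=cloud(p)
    out.append(cv2.resize(p["img"][s],(400,300),interpolation=cv2.INTER_CUBIC))
cv2.imwrite("pics/over.png",np.hstack(out)[...,::-1])
E
```

```text
t 6.8 pos [ 0.517  -0.2061  0.1102] ang 16.45 tilt [-9.e-04  8.e-04 -1.e+00] | delta [-0.0024 -0.0006  0.0437] spin -0.05 F [-0.54  0.48 -5.9 ] T [-0.02 -0.02 -0.03] w 0.669 gf 51.6
```

View pics/over.png

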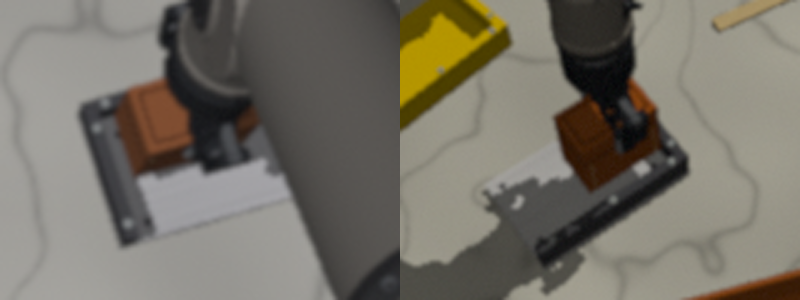

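The box hangs over the bed just inside the corner (left panel, box at about (170,125); fences along the left and top) and is square to both fences. Now I'll lower it onto the bed.

Request:
send_rows(deltas="-0.002 0 0.012 0; -0.003 0 0.026 0; -0.003 0 0.036 0; -0.003 0 0.041 0; -0.003 0 0.041 0")

```text
t: 7.4
eef_pos: [0.5171, -0.2097, 0.0682]
tool_rot: [-0.001, 0.599, 0.801, -0.0]
contact_force: [-0.2, 0.3, -5.9]
gripper_width: 0.673
grasp_force: 51.9
```

```bash
python3 d.py 0.517 -0.2085 0.0665 16.5
```

```text
t 7.4 pos [ 0.5171 -0.2097  0.0682] ang 16.37 tilt [-2.1e-03  9.0e-04 -1.0e+00] | delta [0.0012 0.0002 0.0017] spin -0.13 F [-0.23  0.25 -5.92] T [0.04 0.03 0.01] w 0.673 gf 51.9
```

Request:
send_rows(deltas="0 0 0.001 0; 0 0 0.002 0; 0 0 0.0025 0; 0 0 0.0025 0")

```text
t: 7.8
eef_pos: [0.5181, -0.2101, 0.0672]
tool_rot: [0.0, 0.599, 0.801, 0.0]
contact_force: [-0.3, -0.0, -7.0]
gripper_width: 0.676
grasp_force: 51.9
```

```bash
python3 d.py 0.517 -0.2085 0.0665 16.5
```

```text
t 7.8 pos [ 0.5181 -0.2101  0.0672] ang 16.36 tilt [ 4.e-04 -2.e-04 -1.e+00] | delta [ 0.0018 -0.0006  0.0007] spin -0.14 F [-0.31 -0.03 -6.99] T [ 0.   -0.01  0.06] w 0.676 gf 51.9
```

Request:
send_rows(deltas="0 0 0.001 0; 0 0 0.002 0; 0 0 0.002 0; 0 0 0.002 0")

```text
t: 8.2
eef_pos: [0.5182, -0.2102, 0.0666]
tool_rot: [0.001, 0.599, 0.801, -0.0]
contact_force: [-5.5, 1.3, 9.9]
gripper_width: 0.669
grasp_force: 53.6
```

```bash
python3 d.py 0.517 -0.2085 0.0665 16.5
```

```text
t 8.2 pos [ 0.5182 -0.2102  0.0666] ang 16.36 tilt [ 4.0e-04 -1.2e-03 -1.0e+00] | delta [ 0.0019 -0.0007  0.0001] spin -0.14 F [-5.5   1.27  9.92] T [0.39 1.17 0.04] w 0.669 gf 53.6
```

It's on the bed. I'll ease the downward load by 1 mm and slide toward both fences.

Request:
send_rows(deltas="0 0 -0.001 0; 0.002 0.002 -0.001 -0.1; 0.005 0.005 -0.001 -0.1; 0.008 0.007 -0.001 -0.1; 0.01 0.008 -0.001 -0.1")

```text
t: 8.7
eef_pos: [0.5238, -0.1991, 0.0667]
tool_rot: [0.001, 0.599, 0.801, -0.0]
contact_force: [-0.6, -5.2, 4.2]
gripper_width: 0.672
grasp_force: 53.0
```

```bash
python3 d.py 0.5253 -0.1937 0.0665 16.5
```

```text
t 8.7 pos [ 0.5238 -0.1991  0.0667] ang 16.44 tilt [ 0.002  -0.0016 -1.    ] | delta [0.0048 0.003  0.0002] spin -0.06 F [-0.63 -5.22  4.24] T [-0.99  0.31  0.07] w 0.672 gf 53.0
```

Request:
send_rows(deltas="0 0.001 0 0; 0 0.002 0 0; 0 0.003 0 0; 0 0.004 0 0; 0 0.004 0 0")

```text
t: 9.2
eef_pos: [0.5245, -0.1985, 0.0668]
tool_rot: [-0.001, 0.599, 0.801, -0.002]
contact_force: [-10.4, -5.4, 17.5]
gripper_width: 0.675
grasp_force: 54.6
```

```bash
cat >> d.py <<'E'
a=np.radians(16.5);ex=np.array([np.cos(a),np.sin(a)]);ey=np.array([-ex[1],ex[0]])
o=bot.get_obs();f=o["contact_force"][:2];print("jigF",(f@ex).round(1),(f@ey).round(1))
E
python3 d.py 0.5253 -0.1937 0.0665 16.5
```

```text
t 9.2 pos [ 0.5245 -0.1985  0.0668] ang 16.41 tilt [-0.0046 -0.0024 -1.    ] | delta [0.0043 0.0022 0.0002] spin -0.09 F [-10.38  -5.44  17.47] T [-0.99  2.41  0.13] w 0.675 gf 54.6
jigF -11.5 -2.3
```

Request:
send_rows(deltas="0.001 0 -0.001 0; 0.002 0 -0.001 0; 0.003 0 -0.001 0; 0.004 0 -0.001 0; 0.005 0 -0.001 0")

```text
t: 9.7
eef_pos: [0.5248, -0.1937, 0.0667]
tool_rot: [0.0, 0.599, 0.801, -0.001]
contact_force: [-2.0, -6.5, 1.0]
gripper_width: 0.673
grasp_force: 52.7
```

```bash
python3 d.py 0.5253 -0.1937 0.0665 16.5
```

```text
t 9.7 pos [ 0.5248 -0.1937  0.0667] ang 16.41 tilt [-8.0e-04 -1.6e-03 -1.0e+00] | delta [-0.0001  0.0005  0.0002] spin -0.09 F [-2.02 -6.45  1.  ] T [-1.39  0.54  0.06] w 0.673 gf 52.7
jigF -3.8 -5.6
```

Request:
send_rows(deltas="0.001 0.001 0 0; 0.002 0.001 0 0; 0.003 0.002 0 0; 0.003 0.002 0 0; 0.003 0.002 0 0")

```text
t: 10.2
eef_pos: [0.5248, -0.1935, 0.0669]
tool_rot: [0.001, 0.599, 0.801, -0.003]
contact_force: [-5.5, -13.5, 3.6]
gripper_width: 0.673
grasp_force: 53.0
```

```bash
python3 d.py 0.5253 -0.1937 0.0665 16.5
```

```text
t 10.2 pos [ 0.5248 -0.1935  0.0669] ang 16.36 tilt [-0.0023 -0.0055 -1.    ] | delta [-0.0004  0.0004  0.0004] spin -0.14 F [ -5.48 -13.52   3.57] T [-2.71  0.9   0.59] w 0.673 gf 53.0
jigF -9.1 -11.4
```

Request:
send_rows(deltas="0.0005 0.001 0.0005 0; 0.001 0.002 0.001 0; 0.0015 0.003 0.001 0; 0.0015 0.003 0.001 0; 0.0015 0.003 0.001 0")

```text
t: 10.7
eef_pos: [0.525, -0.1935, 0.0669]
tool_rot: [-0.0, 0.6, 0.8, -0.006]
contact_force: [-16.2, -17.8, 20.5]
gripper_width: 0.673
grasp_force: 54.8
```

```bash
python3 d.py 0.5253 -0.1937 0.0665 16.5; python3 - <<'E'
from h import *
out=[]
for n,s in(("top",np.s_[130:230,280:413]),("scene",np.s_[180:300,120:280])):
    p=bot.read_camera(n);W,ok=cloud(p)
    out.append(cv2.resize(p["img"][s],(400,300),interpolation=cv2.INTER_CUBIC))
    ms=[r for r in bot.masks_of(p,"box_a") if W[r["mask"]&ok][:,1].mean()<-.1]
    for r in ms[:1]:
        P=W[r["mask"]&ok];print(n,"top z",np.percentile(P[:,2],[90,98]).round(4))
        a=np.radians(16.5);ex=np.array([np.cos(a),np.sin(a)]);ey=np.array([-ex[1],ex[0]])
        D=P[:,:2]-[.5142,-.2406];t=P[:,2]>.095
        print("box top in jig x",np.percentile((D@ex)[t],[1,99]).round(4),"y",np.percentile((D@ey)[t],[1,99]).round(4))
cv2.imwrite("pics/fin.png",np.hstack(out)[...,::-1])
E
```

```text
t 10.7 pos [ 0.525  -0.1935  0.0669] ang 16.3 tilt [-0.0067 -0.0089 -0.9999] | delta [-0.0003  0.0002  0.0004] spin -0.2 F [-16.17 -17.75  20.49] T [-3.18  3.    1.05] w 0.673 gf 54.8
jigF -20.5 -12.4
top top z [0.1034 0.1054]
box top in jig x [-0.0048  0.0527] y [-0.0034  0.0886]
scene top z [0.1025 0.1045]
box top in jig x [-0.0045  0.0537] y [-0.0062  0.0865]
```

View pics/fin.png

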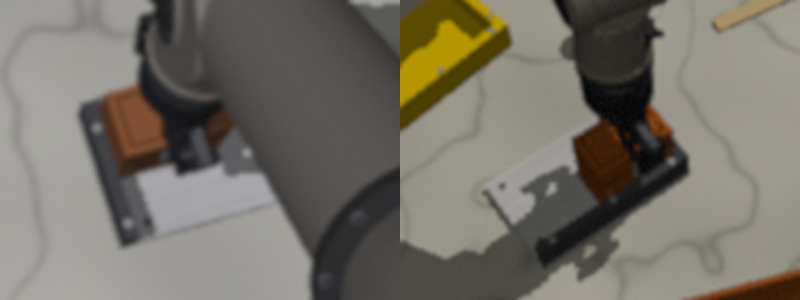

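The box stands in the corner. Its top edges are at jig x 0.053 and y 0.0875, and the fences are at 0.053 and 0.088. Some of the y force could be friction from the downward load, so I'll ease that load and push a little more toward the short fence.

Request:
send_rows(deltas="0.001 -0.0005 -0.001 0; 0.002 -0.001 -0.0015 0; 0.003 -0.001 -0.0015 0; 0.003 -0.001 -0.0015 0; 0.003 -0.001 -0.0015 0")

```text
t: 11.4
eef_pos: [0.5248, -0.1928, 0.0675]
tool_rot: [0.002, 0.6, 0.8, -0.005]
contact_force: [-5.8, -22.7, 4.0]
gripper_width: 0.676
grasp_force: 52.9
```

```bash
python3 d.py 0.5253 -0.1937 0.0665 16.5
```

```text
t 11.4 pos [ 0.5248 -0.1928  0.0675] ang 16.23 tilt [-0.0033 -0.0102 -0.9999] | delta [-0.001   0.0002  0.001 ] spin -0.27 F [ -5.8  -22.67   3.98] T [-5.02  1.43  0.77] w 0.676 gf 52.9
jigF -12.0 -20.1
```

Request:
send_rows(deltas="0 0.0005 0 0; 0 0.001 0 0; 0 0.0015 0 0; 0 0.0015 0 0; 0 0.0015 0 0")

```text
t: 11.9
eef_pos: [0.5249, -0.1928, 0.0674]
tool_rot: [0.001, 0.6, 0.8, -0.006]
contact_force: [-10.4, -23.3, 7.6]
gripper_width: 0.679
grasp_force: 53.6
```

Request:
send_rows(deltas="0 0 0 0; 0 0 0 0; 0 0 0 0; 0 0 0 0; 0 0 0 0")

```text
t: 12.4
eef_pos: [0.5249, -0.1929, 0.0674]
tool_rot: [0.001, 0.6, 0.8, -0.006]
contact_force: [-11.4, -22.6, 7.4]
gripper_width: 0.676
grasp_force: 53.6
```

```bash
python3 d.py 0.5253 -0.1937 0.0665 16.5; python3 - <<'E'
from h import *
p=bot.read_camera("scene");W,ok=cloud(p)
for r in bot.masks_of(p,"box_a"):
    P=W[r["mask"]&ok];print(r["confidence"],P.mean(0).round(3),np.percentile(P[:,2],98).round(3))
E
```

```text
t 12.4 pos [ 0.5249 -0.1929  0.0674] ang 16.21 tilt [-0.0058 -0.0109 -0.9999] | delta [-0.0009  0.0002  0.0009] spin -0.29 F [-11.36 -22.6    7.42] T [-5.04  2.03  0.97] w 0.676 gf 53.6
jigF -17.3 -18.4
0.68 [0.523 0.345 0.064] 0.094
0.57 [ 0.539 -0.212  0.085] 0.106
0.57 [0.365 0.216 0.065] 0.095
```

```bash
python3 -c "
from station import bot
print(bot.hand_in())"
```

```text
the job is handed in; nothing more can be done
None
```

I handed in the job with the packed box (about 0.68 kg by lift force) upright in the corner of the aluminium jig, gripped and pushed at about 17 N against the long fence and 18 N against the short fence. I judged it from that single lift and never lifted the lighter box, which still stands on the bench; the hand-in returned no verdict.

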